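# Open the filler of a lift's hydraulic power unit

## Robot

A 7-joint arm with a two-finger parallel gripper is mounted at the origin on the work surface. World frame = base frame: x ahead of the robot, y to its left, z up, the work surface at z = 0. Lengths are in mm, angles in rad, forces in N, time in s.
With the tool pointing down it reaches from about 425 to 875 mm from the base axis. Payload 4.7 kg.
Tool frame: the origin (TCP) lies at the centre of the arm's flange, where the gripper is bolted on; the fingertips stand 182 mm ahead of it and the grasp point (between the pads) lies 164 mm ahead of it; z points along the fingers, x is the direction in which the jaws open and shut, and the axes are right-handed (so a half turn about z gives the same grasp; the last joint's range is limited). The gripper opens to 87 mm and grips with 3 to 60 N. Pads are 19 mm wide; open, the fingers measure 117 mm over their backs; the gripper's body (75 mm by 190 mm) begins 51 mm behind the grasp point.
Start: joints at [1.174, 0.321, -0.07, 1.45, 0.023, 1.371, -0.057], TCP at [259.557, -595.934, 404.787] pointing down, gripper open.
Joint ranges: [-2.86, 2.86], [-0.3, 2.09], [-1.38, 1.24], [0.06, 2.45], [-1.56, 4.7], [0.09, 2.05], [-2.69, 2.69]. Speed limits (rad/s): [2.57, 2.57, 3.14, 3.14, 3.14, 3.14, 3.14].

## Interface

Orientations are given as a 3x3 rotation matrix whose columns are the frame's x, y, z axes.
In Python, from station import * gives the robot as it stands.
- The arm moves only by the tool send_rows, never from a script. Its argument "plan" is a list that holds one entry, the list of rows, each a list of 4 numbers: the shift along the world's x, y, z in m, then the turn about the world's z in rad. In form: [[[tx, ty, tz, spin], ...]]. A call has 1 to 12 rows; each row shifts and turns the commanded pose from where the row before left it; what a row does not reach is not made up. A row lasts 1/12 s, in which the tool goes at most 41.7 mm and 7.16 degrees, less where a joint would pass 70% of its speed; a pose out of reach is approached as far as the arm can. A call is refused whole if a number of a shift passes 0.0417 or a number of a turn 0.125, either way. A call with a gripper value outside its range is refused whole. "claw" is the closure, from 0 (fully open) to 1 (shut), set as the call begins (left out, the last holds). The fingers move at their own pace and stop on an object; the grip force is fixed at half the most. Time passes only in rows, so rows that do not move let the fingers close. It gives the time, the measured TCP pose, the force and the opening at its end, in the units of the state.
- state(): the state, without advancing time (a new reading comes with each control period).
- read_camera(name): name is "side" or "top" or "wrist"; returns a dict with "pixels" (400x640x3 uint8, red, green, blue), "intrinsics" (3x3 intrinsics, pixels), "T" (4x4, takes a point from camera to world coordinates); the wrist camera has in their place "mount" (4x4, takes a point from camera to tool coordinates, whose origin is the TCP and whose axes are the tool frame's). Camera axes: x right, y down, z forward; pixel columns grow to the right and rows downward; lengths in mm; the calibration is good to about 2 mm. A picture is of the moment at which its call begins: read the wrist's pose just before it. There is no depth.
- job_done(): hands the job in, once; it reports no verdict.
The state is a dict: "time_s": time; "qpos": joint angles; "joint_velocities": joint speeds; "tau": joint torques, N m; "position": TCP position; "tool_rot": TCP orientation; "wrist_force": force on the tool from outside, world axes, zero at the start; "torque": the same for the moment, N m; "width": finger opening in mm.
Only numpy, scipy, OpenCV 4.12 (cv2) and the standard library are available. Lean on these libraries where they do the work, as an engineer would, in place of code of your own. Each camera call takes 0.05 s, during which the arm holds its last target.

## Task

Unscrew the big black filler cap of the hydraulic power unit (anticlockwise, regripping as often as it takes) until it comes free, lift it off, and set it down gently in the steel parts tray, upright with its grip bar on top and its rim flat on the tray floor. Leave the carton, the can, the tape roll and the mug where they stand, and let go of the cap.

Things in the scene. Friction and masses are not known exactly. Their poses are not given: they have to be found in the camera images.
- power_unit: Hydraulic power unit, fixed: grey steel tank 232 x 352 mm, 120 mm tall; origin at the centre of its underside. On its top: in the +y half (y +50 to +127 mm) a dark motor lying along x with an aluminium block, up to 92 mm above the tank; at (-85, -10) mm a round steel breather, 34 mm high, 40 mm across, which stays; at (0, -85) mm the filler.
- port (a point): Filler neck's vertical axis at the top of its steel flange (72 mm across), 126 mm above the bench; axes as the power unit's. The neck rises 34 mm from here, with a coarse right-hand two-start thread 48 mm across, 19 mm of lead. The shut cap comes free after about 300 to 310 degrees (5.2 to 5.4 rad) anticlockwise seen from above, having risen 16 mm.
- seal (a joint): Sprung rubber seal, 28 mm across, on top of the filler neck under the cap: near 0 m with the cap shut, grows to 0.003 as it springs up. It pushes the shut cap up with about 16 N, so that the first eighth of a turn is stiff (about 0.2 N m); after that the cap turns easily.
- cap: Black screw cap, 0.08 to 0.16 kg: ribbed skirt 58 mm across, roof 42 mm above its rim, on the roof a straight grip bar 44 mm long (cap's x), 16 mm wide (y), from 42 to 68 mm above the origin (centre of the rim; z up). Shut, the rim is 1 mm above port, the bar along the power unit's x. Let go on the thread, it stays where it was turned to, 3 mm higher per rad; pulled up too soon it holds fast.
- tray: Shallow steel tray, fixed: 130 (x) x 170 (y) mm, 22 mm tall, walls and floor 4 mm; origin at the centre of its underside. Tray and carton stand in either of two places. A brass fitting (22 mm across, 26 mm tall) and a steel nut (26 mm across, 12 mm tall) lie loose in its -y end, about 57 mm from its centre; the +y end is empty.
- tray_floor (a point): Centre of the tray's inner floor (122 x 162 mm), 4 mm above the bench; axes as the tray's.
- tray_spot (a point): Middle of the tray's empty end, on its floor, 35 mm from the centre along the tray's +y.
- carton: Closed cardboard carton 100 x 100 x 75 mm, loose; origin under its centre.
- oil_can: Round can, 60 mm across and 120 mm tall, standing; origin under its centre.
- tape_roll: Roll of clear packing tape lying flat, 100 mm across, 48 mm high; origin under its centre.
- mug: White mug 80 mm across, 90 mm tall; origin under its centre.
Not all that is in view belongs to the job. Leave any blue look-alike of the cap alone.

How it is judged (in metres and radians):
On the way, in this order (a step that is already met when the one before it is completed fails the run):
1. the cap is screwed up its thread: its rim at least 9 mm above the neck's flange, still within 6 mm of the neck's axis (z of cap in the frame of port above 0.009 m and horizontal distance between cap and port below 0.006 m), for 0.1 s.
2. the cap is lifted clear of the neck: its rim more than 45 mm above the flange (z of cap in the frame of port above 0.045 m), for 0.05 s.
At the end, for the whole second after the job is handed in: The cap stands at rest inside the tray (its centre within 40 mm in x and 60 mm in y of the floor's centre), grip bar up, tilted under 0.12 rad, its rim within 5 mm of the tray floor (x of cap in the frame of tray_floor between -0.04 and 0.04 m and y of cap in the frame of tray_floor between -0.06 and 0.06 m and z of cap in the frame of tray_floor between -0.004 and 0.005 m and angle between cap's own z axis and vertical below 0.12 rad and linear speed of cap below 0.02 m/s); the robot touches nothing.
It fails at once if the cap is dropped into the tray (faster than 0.5 m/s less than 60 mm above the tray floor) (linear speed of cap above 0.5 m/s and z of cap in the frame of tray_floor below 0.06 m and horizontal distance between cap and tray_floor below 0.1 m).
It fails at once if the small carton is moved by more than 30 mm (distance of carton from where it was at the start of the episode above 0.03 m).
It fails at once if the can is moved by more than 30 mm (distance of oil_can from where it was at the start of the episode above 0.03 m).
It fails at once if the tape roll is moved by more than 30 mm (distance of tape_roll from where it was at the start of the episode above 0.03 m).
It fails at once if the mug is moved by more than 30 mm (distance of mug from where it was at the start of the episode above 0.03 m).
It also fails if it takes over 66 s, if anything falls off the work surface, if the arm or the gripper's body presses on something with over 40 N, if the wrist force passes 120 N, or if a joint passes its speed limit or range.

## Working session

There is one attempt and no reset: what is moved stays moved. The work goes in short steps, Python scripts to look and compute and a tool call to move; the robot and the scene stay as the last step left them, time stands still between calls to the robot, and variables do not carry over. Pictures are saved under pics/ and viewed, and the job is handed in when it is done.

Besides the shell and the picture viewer there is one more tool, called after "Emit:" as name([rows], argument=value, ...), one row to a line, values as JSON. send_rows: Moves the arm, as the interface text tells. Its arguments: {"type":"object","properties":{"plan":{"type":"array"},"claw":{"type":"number"}},"required":["plan"]}

```bash
ls; mkdir -p pics
python3 - <<'E'
from station import *
import cv2
s=state(); print(s)
for n in ("side","top","wrist"):
    c=read_camera(n); cv2.imwrite(f"pics/{n}0.png",c["pixels"][:,:,::-1]); print(n,c["intrinsics"],c.get("T",c.get("mount")))
E
```

```text
pics
{'time_s': 0.0, 'qpos': array([ 1.17407864,  0.32183199, -0.07006298,  1.4516899 ,  0.02255615,
        1.37078251, -0.05691168]), 'joint_velocities': array([ 0.00137109,  0.00141716,  0.00173598, -0.00090412,  0.00033507,
        0.00262096, -0.00049698]), 'tau': array([-2.17192942e-04, -4.91294825e+01, -4.04057242e-01, -3.12525415e+01,
       -6.37814845e-02,  4.38063231e-02,  1.86629118e-04]), 'position': array([ 259.46743591, -595.74153878,  403.64766664]), 'tool_rot': array([[ 3.99348985e-01, -9.16798618e-01, -8.25811706e-04],
       [-9.16796970e-01, -3.99349834e-01,  1.73970128e-03],
       [-1.92474350e-03,  6.23537298e-05, -9.99998146e-01]]), 'wrist_force': array([-0.81031563, -0.9923349 , -0.20501512]), 'torque': array([ 0.01491107, -0.02455457,  0.00912449]), 'width': 87.29061267468695}
side [[417.48604838   0.         321.17360796]
 [  0.         417.48604838 188.98661379]
 [  0.           0.           1.        ]] [[-9.30124766e-01 -2.74972939e-01  2.43429257e-01  3.27942201e+02]
 [-3.67222504e-01  7.03507129e-01 -6.08461463e-01  6.35078723e+02]
 [-3.94378108e-03 -6
[... 216 characters left out ...]
    0.           1.        ]] [[ 2.59868682e-02 -9.95331356e-01  9.29525370e-02  5.31282958e+02]
 [-9.99597844e-01 -2.69283807e-02 -8.88888314e-03 -7.72050489e+01]
 [ 1.13504454e-02 -9.26841614e-02 -9.95630862e-01  1.12379482e+03]
 [ 0.00000000e+00  0.00000000e+00  0.00000000e+00  1.00000000e+00]]
wrist [[310.25534903   0.         317.75729929]
 [  0.         310.25534903 193.87433725]
 [  0.           0.           1.        ]] [[ 9.99999994e-01  4.39066991e-05 -9.89972074e-05  9.85181691e-01]
 [-1.80219699e-05  9.68848733e-01  2.47653249e-01 -6.84246729e+01]
 [ 1.06786956e-04 -2.47653245e-01  9.68848728e-01  2.04695755e+01]
 [ 0.00000000e+00  0.00000000e+00  0.00000000e+00  1.00000000e+00]]
```

View pics/side0.png

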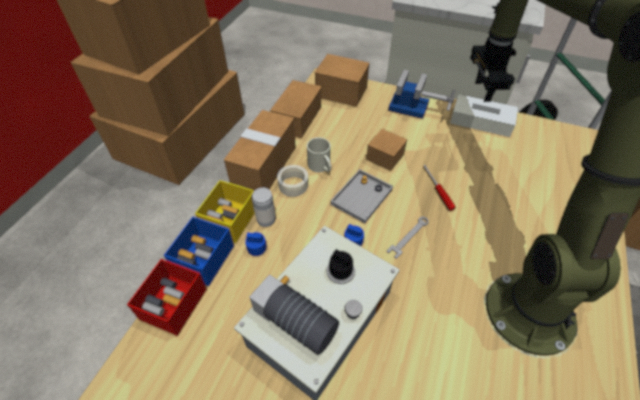

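View pics/top0.png

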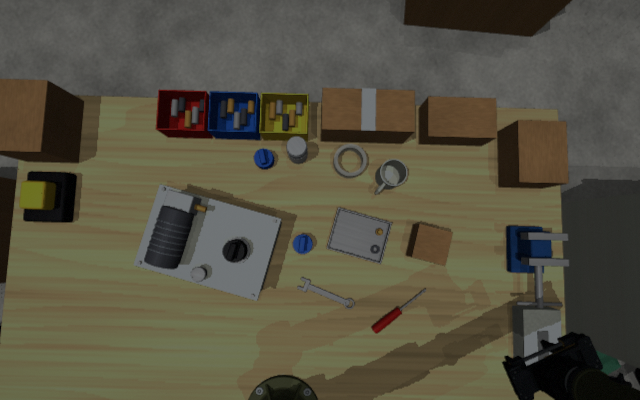

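View pics/wrist0.png

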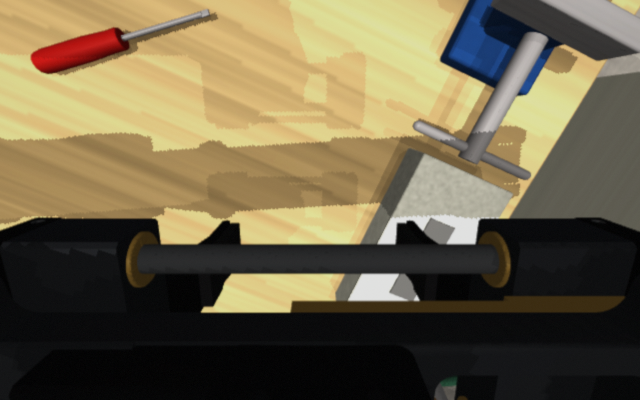

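Top view: the cap is near (236,250), the tray near (360,235) with its loose parts at the right end, and the carton near (430,243). Side view: cap near (341,265), tray near (362,195). Next I'll measure these.

```bash
cat > h.py <<'E'
import numpy as np, cv2
from station import *
def ray(c,uv,T=None):
    T=c["T"] if T is None else T
    d=np.linalg.solve(c["intrinsics"],np.array([uv[0],uv[1],1.0])); return T[:3,3],T[:3,:3]@d
def plane(c,uv,z,T=None):
    o,d=ray(c,uv,T); return o+d*(z-o[2])/d[2]
def tri(rs):
    A=np.zeros((3,3));b=np.zeros(3)
    for o,d in rs:
        d=d/np.linalg.norm(d);P=np.eye(3)-np.outer(d,d);A+=P;b+=P@o
    p=np.linalg.solve(A,b); return p,[float(np.linalg.norm(np.cross(p-o,d/np.linalg.norm(d)))) for o,d in rs]
def proj(c,p,T=None):
    T=c["T"] if T is None else T
    q=c["intrinsics"]@(T[:3,:3].T@(np.asarray(p)-T[:3,3])); return q[:2]/q[2]
def wristT(c,s):
    F=np.eye(4);F[:3,:3]=s["tool_rot"];F[:3,3]=s["position"];return F@c["mount"]
E
python3 - <<'E'
from h import *
t=read_camera("top");s=read_camera("side")
def crop(c,x0,y0,w,h,k,n): cv2.imwrite(f"pics/{n}.png",cv2.resize(c["pixels"][y0:y0+h,x0:x0+w,::-1],None,fx=k,fy=k,interpolation=cv2.INTER_CUBIC))
crop(t,130,170,160,135,5,"tc1"); crop(s,230,160,180,150,4,"sc1"); crop(t,320,195,140,80,5,"tc2")
E
```

```text
(no output)
```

View pics/tc1.png

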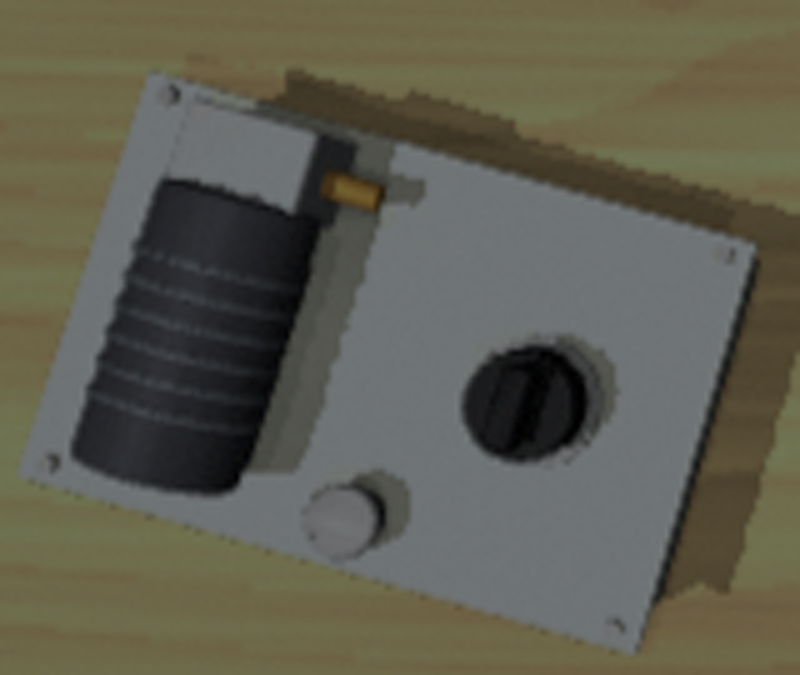

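View pics/sc1.png

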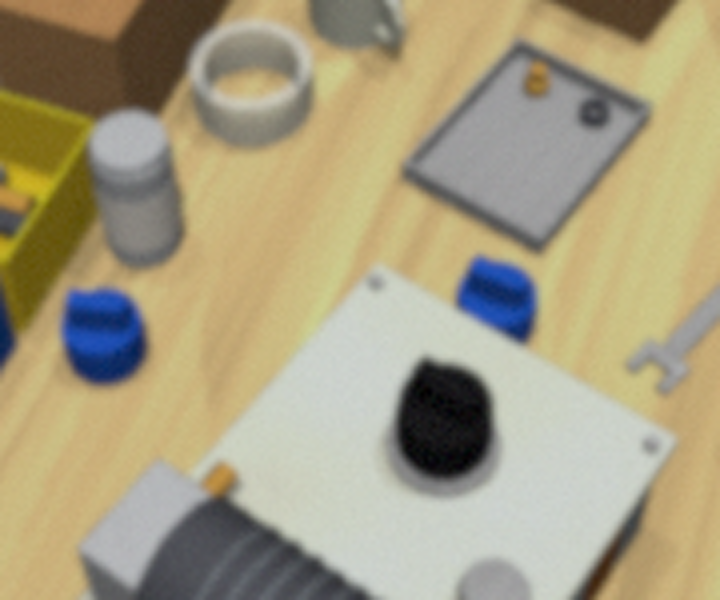

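View pics/tc2.png

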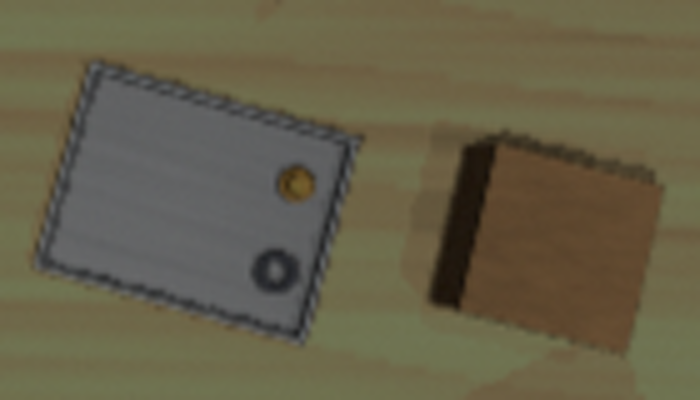

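Run:
```python
from h import *
t=read_camera("top");s=read_camera("side")
C=lambda c,x,y,k: (lambda u,v:(u/k+x,v/k+y))
A=lambda u,v:(u/5+130,v/5+170)
S=lambda u,v:(u/4+230,v/4+160)
B=lambda u,v:(u/5+320,v/5+195)
np.set_printoptions(precision=1,suppress=True)
print("tank tri",tri([ray(t,A(755,245)),ray(s,S(380,265))]),tri([ray(t,A(637,653)),ray(s,S(677,440))]))
tc=[plane(t,A(*p),120) for p in ((150,72),(755,245),(637,653),(22,480))]
print("tank",tc,np.mean(tc,0))
for p,q in (((92,62),(405,172)),((362,138),(525,42)),((303,345),(650,108)),((37,268),(542,248))): print("tray",plane(t,B(*p),22),tri([ray(t,B(*p)),ray(s,S(*q))]))
c=np.mean(tc,0); e=tc[0]-tc[1]; e2=tc[3]-tc[2]; y=e[:2]+e2[:2]; y/=np.linalg.norm(y); x=np.array([y[1],-y[0]])
f=c[:2]-85*y; print("yaw",np.arctan2(x[1],x[0]),"filler",f, "breather",c[:2]-85*x-10*y)
for n,cam in(("top",t),("side",s)):
    for z in (126,168,195): print(n,z,proj(cam,[*f,z]))
# dark mask cap
for n,cam,(x0,y0,w,h) in (("top",t,(215,230,45,40)),("side",s,(325,245,35,40))):
    g=cam["pixels"].max(2)[y0:y0+h,x0:x0+w]; m=(g<45).astype(np.uint8)
    k,l,st,ce=cv2.connectedComponentsWithStats(m); i=1+np.argmax(st[1:,4]); print(n,st[i],ce[i]+[x0,y0])
```

```text
tank tri (array([566.7,  13.9, 116.5]), [0.7024703366191203, 0.702470336618994]) (array([344.6,  70.4, 115.2]), [0.20855030053204027, 0.20855030053197468])
tank [array([654.3, 352.5, 120. ]), array([567.2,  13.8, 120. ]), array([345.3,  69.7, 120. ]), array([429.2, 406.9, 120. ])] [499.  210.7 120. ]
tray [ 610.7 -150.7   22. ] (array([ 610.3, -152.1,    6.3]), [1.5237104883662853, 1.5237104883661101])
tray [ 568.8 -315.8   22. ] (array([ 566.3, -319.5,    8.8]), [3.025587967579641, 3.025587967579791])
tray [ 443.6 -281.1   22. ] (array([ 443.8, -282.3,   14. ]), [0.8900614644810422, 0.8900614644811473])
tray [ 485.4 -120.1   22. ] (array([ 484.8, -120.7,    6.3]), [0.09549916553129992, 0.09549916553133064])
yaw -0.24775869019216581 filler [478.2 128.3] breather [414.2 221.9]
top 126 [237.5 250.6]
top 168 [234.1 251.4]
top 195 [231.8 251.9]
side 126 [341.4 269.6]
side 168 [341.9 260.7]
side 195 [342.3 254.6]
top [  8   9  25  23 438] [235.  250.2]
side [  5   6  22  28 483] [340.5 265.1]
```

Two-view measurements:
- **Filler:** about (478,128), power unit yaw about -0.248.
- **Tray:** centre about (527,-217), yaw about -0.25, so the spot is about (536,-183).

I'll swing outward and move above the filler for a wrist-camera view.

Emit:
send_rows([
  [[0.02, 0.025, 0.003, -0.03], [0.02, 0.025, 0.003, -0.03], [0.02, 0.025, 0.003, -0.03], [0.02, 0.025, 0.003, -0.03], [0.02, 0.025, 0.003, -0.03], [0.02, 0.025, 0.003, -0.03], [0.02, 0.025, 0.003, -0.03], [0.02, 0.025, 0, -0.03], [0.02, 0.025, 0, -0.03], [0.01, 0.03, 0, -0.03], [0.01, 0.03, 0, -0.03], [0, 0.035, 0, -0.03]],
], claw=0)

```text
time_s: 1.35
position: [460.9, -274.6, 425.6]
tool_rot: [[0.05, -0.999, 0.001], [-0.999, -0.05, -0.0], [0.0, -0.001, -1.0]]
wrist_force: [-0.2, 0.1, -0.9]
width: 87.0
```

Emit:
send_rows([
  [[0, 0.035, 0, -0.03], [0, 0.035, 0, -0.03], [0, 0.035, 0, -0.03], [0, 0.035, 0, -0.03], [0, 0.035, 0, -0.03], [0, 0.035, 0, -0.03], [0, 0.035, 0, -0.03], [0, 0.035, 0, -0.03], [0, 0.035, 0, -0.03], [0, 0.035, 0, -0.028], [0, 0.02, 0, 0], [0, 0, 0, 0]],
])

```text
time_s: 2.35
position: [458.7, 99.6, 426.4]
tool_rot: [[-0.236, -0.972, 0.001], [-0.972, 0.236, 0.002], [-0.002, -0.001, -1.0]]
wrist_force: [-0.1, 0.6, 0.9]
width: 87.0
```

Run:
```python
from h import *
s=state();c=read_camera("wrist");cv2.imwrite("pics/w1.png",c["pixels"][:,:,::-1]); print(s["qpos"].round(3))
np.savez("w1.npz",p=c["pixels"],T=wristT(c,s),K=c["intrinsics"])
for z in(127,169,195): print(proj(c,[478.2,128.3,z],wristT(c,s)))
```

```text
[ 0.44  -0.065 -0.673  1.826 -0.043  1.365 -2.032]
[282.85227451 178.50038292]
[276.89480545 189.15436522]
[272.09451156 197.73892447]
```

View pics/w1.png

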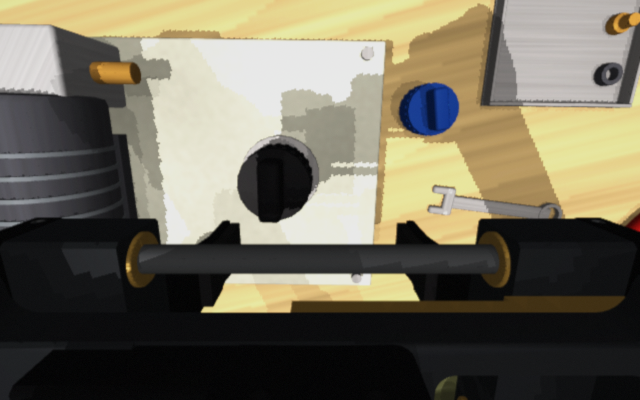

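The cap is at about (276,183), bar top about (271,190), with the bar along the image's vertical as wanted. I'll shift along the jaw axis for a second view.

Emit:
send_rows([
  [[0.002, 0.02, 0, -0.01], [0.002, 0.02, 0, 0], [0.001, 0.01, 0, 0], [0, 0, 0, 0], [0, 0, 0, 0]],
])

```text
time_s: 2.82
position: [464.8, 142.9, 425.6]
tool_rot: [[-0.255, -0.967, -0.0], [-0.967, 0.255, -0.001], [0.001, 0.0, -1.0]]
wrist_force: [-0.5, -0.3, -0.3]
width: 86.8
```

Run:
```python
from h import *
s=state();c=read_camera("wrist");cv2.imwrite("pics/w2.png",c["pixels"][:,:,::-1]); print(s["qpos"].round(3),s["position"],np.arctan2(s["tool_rot"][1,0],s["tool_rot"][0,0]))
np.savez("w2.npz",p=c["pixels"],T=wristT(c,s),K=c["intrinsics"])
a=np.load("w1.npz")["p"][120:230,220:340,::-1]; b=c["pixels"][120:230,260:380,::-1]
f=lambda i:cv2.resize(np.clip(i.astype(float)*2.5,0,255).astype(np.uint8),None,fx=3.3,fy=3.3,interpolation=cv2.INTER_CUBIC)
cv2.imwrite("pics/w12.png",np.hstack([f(a),f(b)]))
```

```text
[ 0.392 -0.017 -0.729  1.79  -0.011  1.365 -2.163] [464.78468726 142.87110938 425.6423728 ] -1.8287465156573934
```

View pics/w12.png

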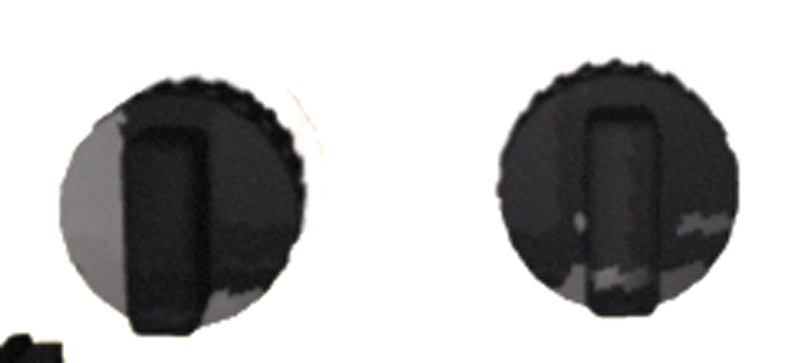

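Run:
```python
from h import *
W=[np.load("w1.npz"),np.load("w2.npz")]
cs=[({"intrinsics":w["K"]},w["T"]) for w in W]
def P(i,u): return ray(cs[i][0],u,cs[i][1])
np.set_printoptions(precision=1,suppress=True)
A=lambda u,v:(220+u/3.3,120+v/3.3); B=lambda u,v:(260+(u-396)/3.3,120+v/3.3)
print(tri([P(0,A(162,240)),P(1,B(623,218))]))
# near-end top edge midpoints
print("near end",tri([P(0,A(164,333)),P(1,B(623,315))]))
# roof disc: dark contour roof left/right extremes & bottom
print("roof left-right mid", tri([P(0,A(178,215)),P(1,B(619,193))]))
for i,u in((0,A(162,240)),(1,B(623,218))): print(plane(cs[i][0],u,195,cs[i][1]))
for i,u in((0,A(164,333)),(1,B(623,315))): print("near",plane(cs[i][0],u,195,cs[i][1]))
```

```text
(array([481.8, 130. , 192. ]), [0.20106709067216333, 0.20106709067216763])
near end (array([461.2, 135.3, 192.5]), [0.09990440963191272, 0.09990440963192417])
roof left-right mid (array([481.9, 130. , 167.2]), [0.4281151943237265, 0.4281151943235715])
[482.2 129.4 195. ]
[482.7 129.9 195. ]
near [462.  134.7 195. ]
near [461.9 135.2 195. ]
```

Bar-top centre triangulates to (482,130,192–195), and the direction fits. Moving over it, then down.

Emit:
send_rows([
  [[0.009, -0.007, 0, 0], [0.0085, -0.006, 0, 0.005], [0, 0, -0.02, 0], [0, 0, -0.02, 0], [0, 0, -0.015, 0], [0, 0, -0.01, 0], [0, 0, -0.005, 0], [0, 0, 0, 0], [0, 0, 0, 0]],
])

```text
time_s: 3.62
position: [482.6, 130.7, 356.2]
tool_rot: [[-0.25, -0.968, 0.0], [-0.968, 0.25, 0.0], [-0.0, -0.0, -1.0]]
wrist_force: [-0.3, -0.6, 0.0]
width: 87.1
```

Run:
```python
from h import *
s=state();c=read_camera("wrist");print(s["position"],s["wrist_force"])
i=c["pixels"][140:320,180:460,::-1]
cv2.imwrite("pics/w3.png",cv2.resize(np.clip(i.astype(float)*2.5,0,255).astype(np.uint8),None,fx=2.5,fy=2.5))
```

```text
[482.56753898 130.69456936 356.23547925] [-0.28013612 -0.62227054  0.03594386]
```

View pics/w3.png

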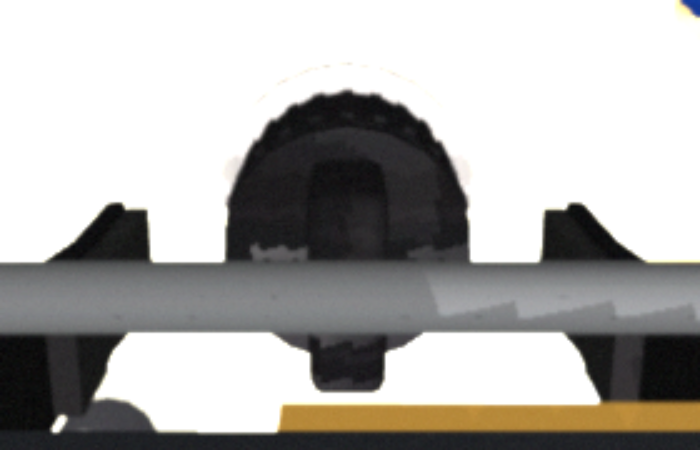

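The bar sits centred between the fingers (bar at x≈348, fingers at 148 and 543). Closing.

Emit:
send_rows([
  [[0, 0, -0.001, 0], [0, 0, 0, 0], [0, 0, 0, 0], [0, 0, 0, 0], [0, 0, 0, 0], [0, 0, 0, 0], [0, 0, 0, 0], [0, 0, 0, 0], [0, 0, 0, 0], [0, 0, 0, 0]],
], claw=1)

```text
time_s: 4.5
position: [482.1, 131.1, 354.8]
tool_rot: [[-0.25, -0.968, -0.0], [-0.968, 0.25, -0.0], [0.0, 0.0, -1.0]]
wrist_force: [0.5, 0.1, 0.3]
width: 28.2
```

Emit:
send_rows([
  [[0, 0, 0, 0], [0, 0, 0, 0], [0, 0, 0, 0], [0, 0, 0, 0]],
])

```text
time_s: 4.83
position: [482.0, 130.8, 354.8]
tool_rot: [[-0.25, -0.968, -0.0], [-0.968, 0.25, -0.001], [0.001, 0.0, -1.0]]
wrist_force: [-1.2, -1.6, 1.6]
width: 15.7
```

Emit:
send_rows([
  [[0, 0, 0.0002, 0.06], [0, 0, 0.0002, 0.06], [0, 0, 0.0002, 0.06], [0, 0, 0.0002, 0.08], [0, 0, 0.0003, 0.08], [0, 0, 0.0003, 0.08], [0, 0, 0.0003, 0.1], [0, 0, 0.0003, 0.1], [0, 0, 0.0003, 0.1], [0, 0, 0.0003, 0.1], [0, 0, 0.0003, 0.1], [0, 0, 0, 0]],
])

```text
time_s: 5.83
position: [481.8, 131.4, 357.2]
tool_rot: [[0.622, -0.783, -0.001], [-0.783, -0.622, 0.0], [-0.001, 0.0, -1.0]]
wrist_force: [-0.3, -0.1, -3.0]
width: 16.1
```

Run:
```python
from h import *
s=state();print(s["wrist_force"],s["torque"],s["qpos"].round(2));c=read_camera("wrist")
i=c["pixels"][140:320,180:460,::-1]
cv2.imwrite("pics/w4.png",cv2.resize(np.clip(i.astype(float)*2.5,0,255).astype(np.uint8),None,fx=2.5,fy=2.5))
```

```text
[-0.25290362 -0.09572519 -3.04786623] [0.11245107 0.04303107 0.05928653] [ 0.43  0.08 -0.77  1.86  0.06  1.23 -1.26]
```

View pics/w4.png

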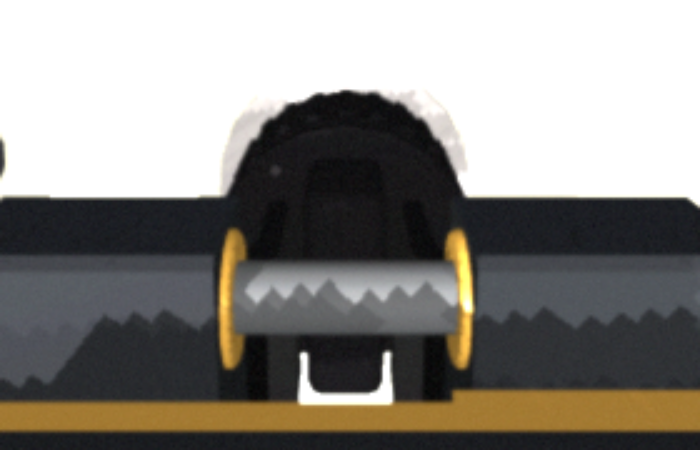

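The cap turns with the gripper (bar still vertical in the wrist view). Continuing.

Emit:
send_rows([
  [[0, 0, 0.0003, 0.1], [0, 0, 0.0003, 0.12], [0, 0, 0.0004, 0.12], [0, 0, 0.0003, 0.12], [0, 0, 0.0004, 0.12], [0, 0, 0.0004, 0.12], [0, 0, 0.0003, 0.12], [0, 0, 0.0004, 0.12], [0, 0, 0.0004, 0.12], [0, 0, 0.0003, 0.12], [0, 0, 0.0004, 0.12], [0, 0, 0.0003, 0.1]],
])

```text
time_s: 6.88
position: [481.7, 131.6, 361.3]
tool_rot: [[0.878, 0.479, -0.001], [0.479, -0.878, 0.001], [-0.001, -0.002, -1.0]]
wrist_force: [-1.3, 1.8, -3.6]
width: 15.6
```

Emit:
send_rows([
  [[0, 0, 0.0003, 0.1], [0, 0, 0.0003, 0.12], [0, 0, 0.0004, 0.12], [0, 0, 0.0003, 0.12], [0, 0, 0.0004, 0.12], [0, 0, 0.0004, 0.12], [0, 0, 0.0003, 0.12], [0, 0, 0.0004, 0.12], [0, 0, 0.0004, 0.12], [0, 0, 0.0003, 0.12], [0, 0, 0.0003, 0.12], [0, 0, 0, 0]],
])

```text
time_s: 7.88
position: [481.4, 131.0, 365.2]
tool_rot: [[-0.225, 0.974, -0.003], [0.974, 0.225, -0.001], [0.0, -0.003, -1.0]]
wrist_force: [-2.2, -0.3, -1.3]
width: 15.6
```

Run:
```python
from h import *
s=state();print(np.arctan2(s["tool_rot"][1,0],s["tool_rot"][0,0]),s["position"],s["wrist_force"],s["torque"],s["qpos"].round(2));c=read_camera("wrist")
i=c["pixels"][140:320,180:460,::-1]
cv2.imwrite("pics/w5.png",cv2.resize(np.clip(i.astype(float)*2.5,0,255).astype(np.uint8),None,fx=2.5,fy=2.5))
```

```text
1.797351182433392 [481.40069901 130.95822205 365.15108595] [-2.17645476 -0.30867094 -1.25616002] [-0.03651697  0.5694117  -0.03356457] [ 0.57  0.08 -0.91  1.84  0.07  1.25  1.43]
```

View pics/w5.png

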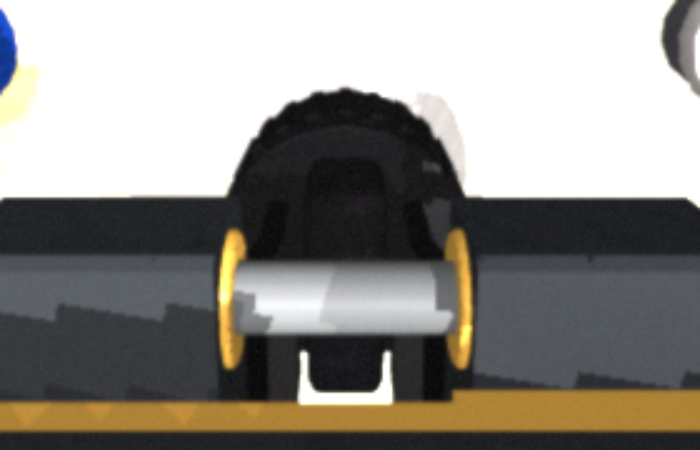

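Turned 3.62 rad and risen about 10.4 mm (rim near 12 mm). Joint 7 hasn't range for the rest, so I regrip half a turn back.

Emit:
send_rows([
  [[0, 0, 0, 0], [0, 0, 0, 0], [0, 0, 0, 0], [0, 0, 0, 0], [0, 0, 0, 0], [0, 0, 0, 0]],
], claw=0.2)

```text
time_s: 8.43
position: [482.2, 131.1, 365.9]
tool_rot: [[-0.224, 0.975, 0.001], [0.975, 0.224, 0.0], [0.0, 0.001, -1.0]]
wrist_force: [0.1, -0.4, 0.0]
width: 47.8
```

Emit:
send_rows([
  [[0, 0, 0, 0], [0, 0, 0, 0], [0, 0, 0, 0], [0, 0, 0, -0.06], [0, 0, 0, -0.12], [0, 0, 0, -0.12], [0, 0, 0, -0.12], [0, 0, 0, -0.12], [0, 0, 0, -0.12], [0, 0, 0, -0.12], [0, 0, 0, -0.12], [0, 0, 0, -0.12]],
])

```text
time_s: 9.43
position: [482.1, 131.1, 365.7]
tool_rot: [[0.717, 0.697, 0.0], [0.697, -0.717, 0.0], [0.0, 0.0, -1.0]]
wrist_force: [-0.6, 0.7, 0.2]
width: 69.5
```

Emit:
send_rows([
  [[0, 0, 0, -0.12], [0, 0, 0, -0.12], [0, 0, 0, -0.12], [0, 0, 0, -0.12], [0, 0, 0, -0.12], [0, 0, 0, -0.12], [0, 0, 0, -0.12], [0, 0, 0, -0.12], [0, 0, 0, -0.12], [0, 0, 0, -0.12], [0, 0, 0, -0.12], [0, 0, 0, -0.12]],
])

```text
time_s: 10.43
position: [482.1, 131.1, 365.7]
tool_rot: [[0.784, -0.62, 0.0], [-0.62, -0.784, -0.0], [0.0, -0.0, -1.0]]
wrist_force: [-0.4, -0.3, -0.1]
width: 69.8
```

Emit:
send_rows([
  [[0, 0, 0, -0.12], [0, 0, 0, -0.12], [0, 0, 0, -0.12], [0, 0, 0, -0.12], [0, 0, 0, -0.12], [0, 0, 0, -0.08], [0, 0, 0, 0], [0, 0, 0, 0]],
])

```text
time_s: 11.1
position: [482.0, 131.1, 365.7]
tool_rot: [[0.228, -0.974, -0.0], [-0.974, -0.228, -0.0], [0.0, 0.0, -1.0]]
wrist_force: [0.0, -0.3, 0.6]
width: 69.6
```

Run:
```python
from h import *
s=state();print(np.arctan2(s["tool_rot"][1,0],s["tool_rot"][0,0]),s["position"],s["wrist_force"],s["torque"],s["qpos"].round(2),s["width"]);c=read_camera("wrist")
i=c["pixels"][140:320,180:460,::-1]
cv2.imwrite("pics/w6.png",cv2.resize(np.clip(i.astype(float)*2.5,0,255).astype(np.uint8),None,fx=2.5,fy=2.5))
```

```text
-1.3405651751139795 [482.04358165 131.0938682  365.65899817] [ 0.01065889 -0.25429656  0.57013871] [ 0.01363322  0.01542017 -0.00704153] [ 0.42  0.07 -0.76  1.85  0.05  1.25 -1.69] 69.59775561520489
```

View pics/w6.png

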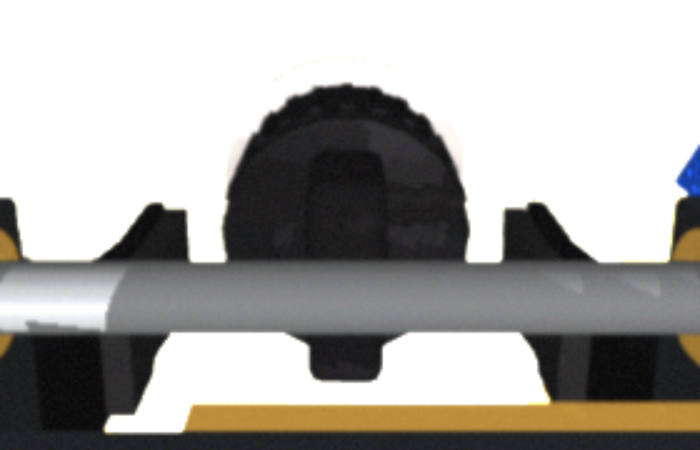

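The bar is aligned and centred again. Closing.

Emit:
send_rows([
  [[0, 0, -0.0005, 0], [0, 0, 0, 0], [0, 0, 0, 0], [0, 0, 0, 0], [0, 0, 0, 0], [0, 0, 0, 0], [0, 0, 0, 0], [0, 0, 0, 0], [0, 0, 0, 0], [0, 0, 0, 0], [0, 0, 0, 0], [0, 0, 0, 0]],
], claw=1)

```text
time_s: 12.15
position: [482.0, 131.0, 365.2]
tool_rot: [[0.226, -0.974, -0.0], [-0.974, -0.226, -0.0], [0.0, 0.0, -1.0]]
wrist_force: [0.8, -0.8, 0.6]
width: 15.5
```

Emit:
send_rows([
  [[0, 0, 0.0003, 0.08], [0, 0, 0.0003, 0.1], [0, 0, 0.0003, 0.12], [0, 0, 0.0004, 0.12], [0, 0, 0.0003, 0.12], [0, 0, 0.0004, 0.12], [0, 0, 0.0004, 0.12], [0, 0, 0.0003, 0.12], [0, 0, 0.0004, 0.12], [0, 0, 0.0004, 0.12], [0, 0, 0.0003, 0.12], [0, 0, 0.0003, 0.12]],
])

```text
time_s: 13.15
position: [481.9, 131.1, 369.3]
tool_rot: [[0.999, 0.043, -0.001], [0.043, -0.999, -0.0], [-0.001, 0.0, -1.0]]
wrist_force: [-1.2, 0.4, 1.4]
width: 15.6
```

Emit:
send_rows([
  [[0, 0, 0.0003, 0.12], [0, 0, 0.0003, 0.12], [0, 0, 0.0003, 0.12], [0, 0, 0.0003, 0.12], [0, 0, 0.0003, 0.12], [0, 0, 0, 0], [0, 0, 0, 0]],
])

```text
time_s: 13.73
position: [482.1, 131.1, 371.0]
tool_rot: [[0.806, 0.592, 0.0], [0.592, -0.806, -0.0], [0.0, 0.0, -1.0]]
wrist_force: [0.1, -0.6, 2.4]
width: 16.0
```

Run:
```python
from h import *
s=state();print(np.arctan2(s["tool_rot"][1,0],s["tool_rot"][0,0]),s["position"],s["wrist_force"],s["torque"],s["qpos"].round(2),s["width"]);c=read_camera("wrist")
i=c["pixels"][140:320,180:460,::-1]
cv2.imwrite("pics/w7.png",cv2.resize(np.clip(i.astype(float)*2.5,0,255).astype(np.uint8),None,fx=2.5,fy=2.5))
```

```text
0.6337647051370676 [482.06085199 131.10085646 371.01219868] [ 0.11502613 -0.60588547  2.35474322] [-0.00635015  0.0874197  -0.01437191] [ 0.5   0.07 -0.84  1.84  0.05  1.26  0.28] 15.988954841270733
```

View pics/w7.png

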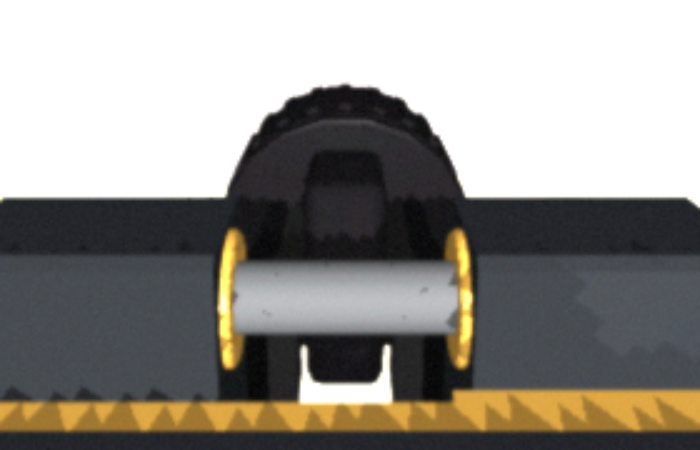

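Total turn is 5.6 rad, so it should be free. Gentle lift test next.

Emit:
send_rows([
  [[0, 0, 0.001, 0], [0, 0, 0.001, 0], [0, 0, 0.001, 0], [0, 0, 0, 0]],
])

```text
time_s: 14.12
position: [482.0, 131.0, 373.8]
tool_rot: [[0.804, 0.594, 0.0], [0.594, -0.804, -0.0], [0.0, 0.0, -1.0]]
wrist_force: [0.0, 0.1, -1.0]
width: 15.8
```

Only about the cap's weight on the wrist, so it's free. Lifting.

Emit:
send_rows([
  [[0, 0, 0.004, 0], [0, 0, 0.006, 0], [0, 0, 0.008, 0], [0, 0, 0.01, 0], [0, 0, 0.01, 0], [0, 0, 0.01, 0], [0, 0, 0.01, 0], [0, 0, 0.004, 0], [0, 0, 0, 0]],
])

```text
time_s: 14.87
position: [482.4, 131.3, 437.3]
tool_rot: [[0.804, 0.595, 0.003], [0.595, -0.804, 0.0], [0.002, 0.001, -1.0]]
wrist_force: [-0.1, -0.3, -1.0]
width: 15.6
```

Run:
```python
from h import *
s=state();print(s["position"],s["wrist_force"],s["width"],s["qpos"].round(2))
for n in("side","top"):
    c=read_camera(n);cv2.imwrite(f"pics/{n}1.png",c["pixels"][:,:,::-1])
```

```text
[482.36128926 131.28486953 437.29891612] [-0.11524923 -0.32993337 -0.96980815] 15.640954822265257 [ 0.52  0.02 -0.84  1.74  0.01  1.39  0.32]
```

View pics/side1.png

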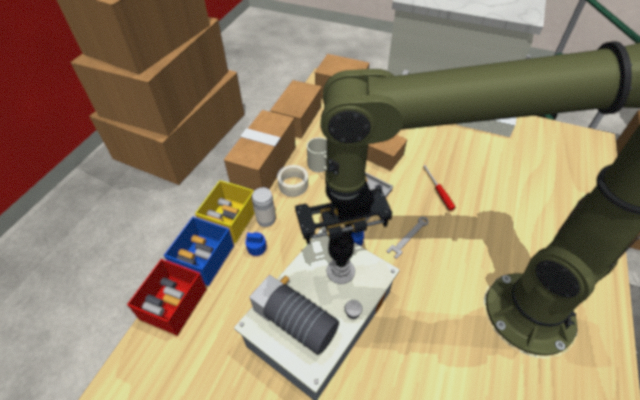

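Side view: the cap hangs upright in the gripper at about (341,250), and the neck at (341,270) is bare. Carrying it toward the tray and turning the wrist so its camera sees the tray.

Emit:
send_rows([
  [[0, -0.01, 0, -0.1], [0, -0.02, 0, -0.12], [0, -0.028, 0, -0.12], [-0.002, -0.03, 0, -0.12], [-0.002, -0.03, 0, -0.12], [-0.002, -0.03, 0, -0.12], [-0.002, -0.03, 0, -0.12], [-0.002, -0.03, 0, -0.12], [-0.002, -0.03, 0, -0.12], [0, -0.03, 0, -0.12], [0, -0.03, 0, -0.12], [0, -0.02, 0, -0.12]],
])

```text
time_s: 15.97
position: [469.2, -190.3, 434.7]
tool_rot: [[0.702, -0.712, -0.002], [-0.712, -0.702, -0.0], [-0.001, 0.002, -1.0]]
wrist_force: [-0.4, -0.5, -0.7]
width: 15.5
```

Emit:
send_rows([
  [[0, -0.01, 0, -0.08], [0, -0.005, 0, 0], [0, 0, 0, 0], [0, 0, 0, 0]],
])

```text
time_s: 16.3
position: [470.2, -201.1, 435.3]
tool_rot: [[0.652, -0.758, -0.001], [-0.758, -0.652, 0.001], [-0.001, -0.0, -1.0]]
wrist_force: [-0.5, 0.2, -1.6]
width: 15.9
```

Run:
```python
from h import *
s=state();print(s["position"],s["wrist_force"],s["width"],s["qpos"].round(2));c=read_camera("wrist")
cv2.imwrite("pics/w8.png",c["pixels"][:,:,::-1]);np.savez("w8.npz",p=c["pixels"],T=wristT(c,s),K=c["intrinsics"])
```

```text
[ 470.1552302  -201.13710422  435.29447761] [-0.49611796  0.24389984 -1.59505562] 15.894104577326669 [ 0.85  0.03 -0.51  1.73  0.02  1.39 -0.52]
```

View pics/w8.png

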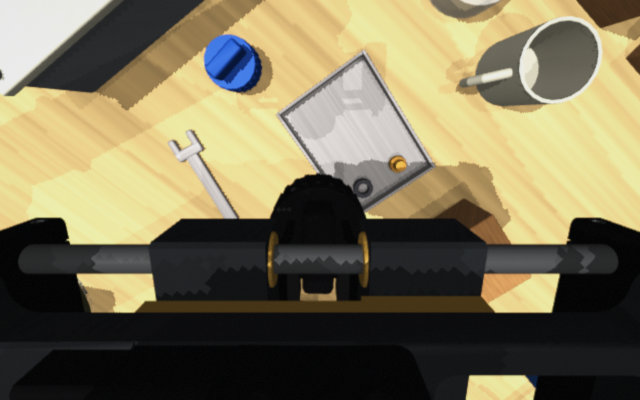

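Wrist view: tray corners at (278,115), (364,52) and (434,163), with the empty end at upper left. One more view from a shifted place.

Emit:
send_rows([
  [[-0.005, 0.015, 0, 0], [-0.005, 0.025, 0, 0], [0, 0.01, 0, 0], [0, 0, 0, 0], [0, 0, 0, 0]],
])

```text
time_s: 16.77
position: [460.2, -150.8, 436.2]
tool_rot: [[0.652, -0.758, 0.001], [-0.758, -0.652, -0.002], [0.002, 0.001, -1.0]]
wrist_force: [-0.0, 0.3, -0.5]
width: 16.1
```

Run:
```python
from h import *
s=state();print(s["position"],s["wrist_force"],s["width"]);c=read_camera("wrist")
np.savez("w9.npz",p=c["pixels"],T=wristT(c,s),K=c["intrinsics"])
a=np.load("w8.npz")["p"][40:220,260:450,::-1];b=c["pixels"][40:220,260:500,::-1]
cv2.imwrite("pics/w8c.png",cv2.resize(a,None,fx=3,fy=3));cv2.imwrite("pics/w9c.png",cv2.resize(b,None,fx=3,fy=3))
```

```text
[ 460.16536423 -150.82396916  436.18591441] [-0.00215819  0.32643916 -0.49559408] 16.13668760111339
```

View pics/w8c.png

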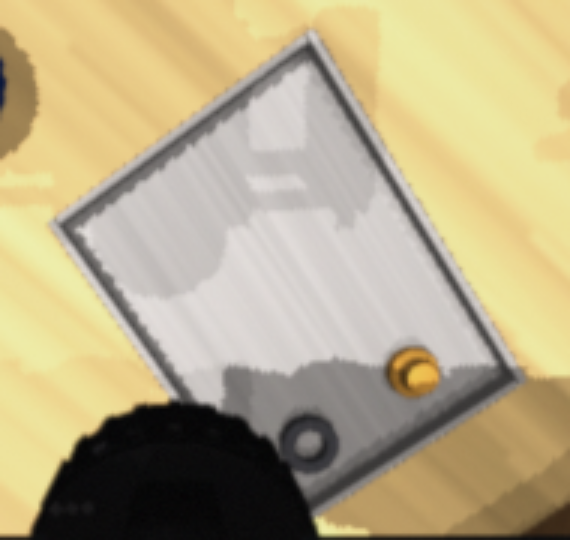

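View pics/w9c.png

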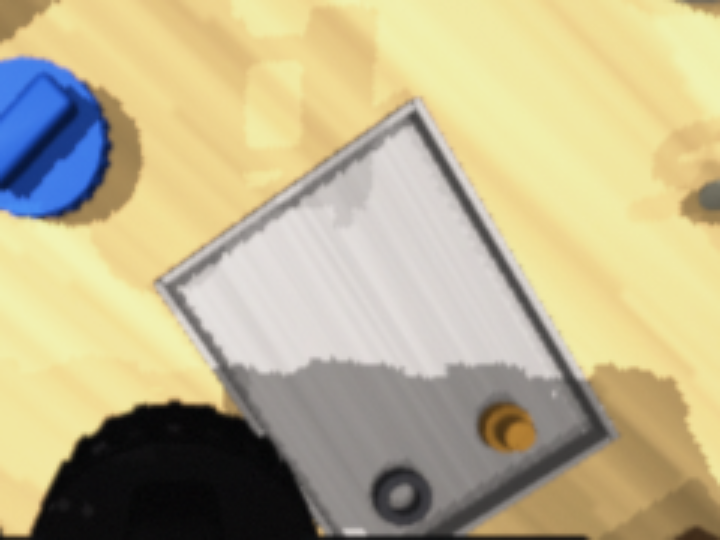

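Run:
```python
from h import *
np.set_printoptions(precision=1,suppress=True)
W=[np.load("w8.npz"),np.load("w9.npz")];cs=[({"intrinsics":w["K"]},w["T"]) for w in W]
P=lambda i,u:ray(cs[i][0],(260+u[0]/3,40+u[1]/3),cs[i][1])
Q=[]
for n,a,b in (("-x+y",(52,222),(155,285)),("+x+y",(310,32),(416,98)),("+x-y",(523,378),(617,437)),("floor +x+y",(310,64),(410,122)),("floor -x+y",(78,228),(180,287))):
    p,e=tri([P(0,a),P(1,b)]);Q.append(p);print(n,p,e)
y=Q[1][:2]-Q[2][:2]; print(np.linalg.norm(y),np.linalg.norm(Q[0]-Q[1])); y/=np.linalg.norm(y);x=np.array([y[1],-y[0]])
c=(Q[0][:2]+Q[2][:2])/2; print("centre",c,"yaw",np.arctan2(x[1],x[0]),"spot",c+35*y)
```

```text
-x+y [ 489.3 -118.5   14.2] [0.5365264152809454, 0.536526415280926]
+x+y [ 613.5 -150.2   16.4] [0.35871540562906684, 0.3587154056292577]
+x-y [ 569.9 -308.9   28.8] [0.3752243272428551, 0.37522432724278365]
floor +x+y [ 611.  -158.1  -10.6] [0.997296120037665, 0.9972961200375037]
floor -x+y [ 494.6 -127.6    6.7] [0.11590288174740018, 0.1159028817474184]
164.5831749087704 128.21086552368917
centre [ 529.6 -213.7] yaw -0.2676821936728299 spot [ 538.9 -180. ]
```

The tray spot is about (538,-181), consistent with the first estimate (536,-183). Wrist-measured rim heights are 14–29 mm (scattered) around the stated 22. I'll move over the spot and descend; contact is expected at TCP z ≈ 231.5.

Emit:
send_rows([
  [[0.015, -0.006, 0, 0], [0.025, -0.01, 0, 0], [0.025, -0.01, 0, 0], [0.013, -0.004, -0.01, 0], [0, 0, -0.02, 0], [0, 0, -0.025, 0], [0, 0, -0.025, 0], [0, 0, -0.025, 0], [0, 0, -0.02, 0], [0, 0, -0.015, 0], [0, 0, -0.01, 0], [0, 0, 0, 0]],
])

```text
time_s: 17.82
position: [537.1, -182.9, 283.1]
tool_rot: [[0.649, -0.761, -0.004], [-0.761, -0.649, 0.002], [-0.004, 0.002, -1.0]]
wrist_force: [-1.1, 1.0, -1.0]
width: 15.3
```

Run:
```python
from h import *
s=state();print(s["position"],s["wrist_force"],s["width"]);c=read_camera("side")
cv2.imwrite("pics/s2.png",cv2.resize(c["pixels"][120:270,270:450,::-1],None,fx=4,fy=4,interpolation=cv2.INTER_CUBIC))
c=read_camera("wrist");cv2.imwrite("pics/w10.png",c["pixels"][:,:,::-1])
```

```text
[ 537.111578   -182.91216438  283.11382432] [-1.10400392  0.96618226 -1.04057423] 15.29635847280124
```

View pics/s2.png

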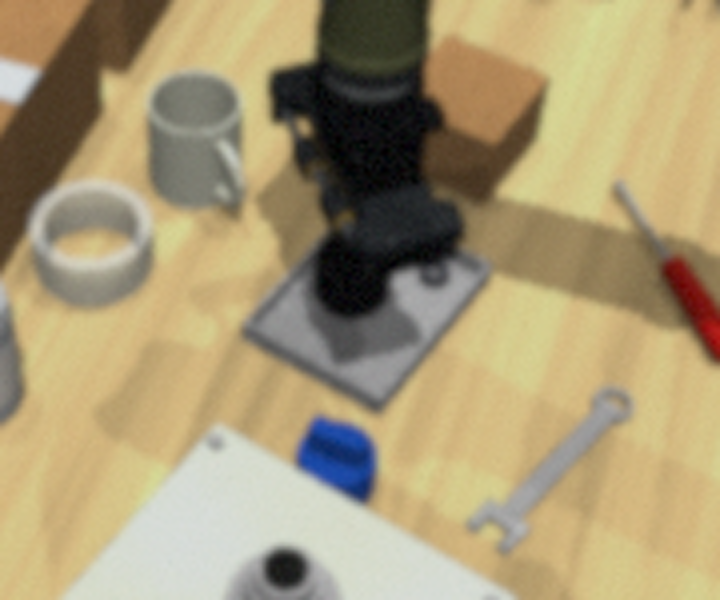

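View pics/w10.png

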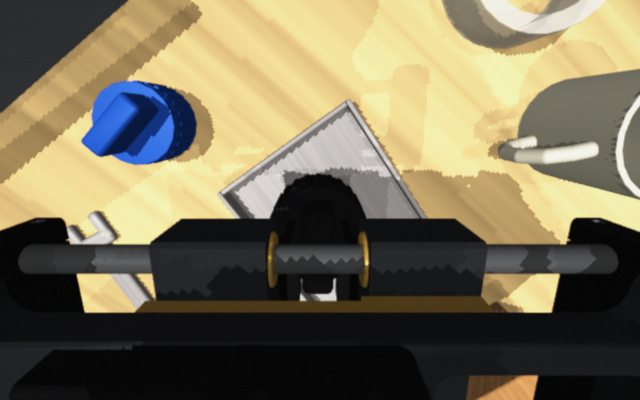

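The cap hangs upright over the empty end, clear of the carton and mug. Lowering.

Emit:
send_rows([
  [[0, 0, -0.008, 0], [0, 0, -0.01, 0], [0, 0, -0.01, 0], [0, 0, -0.008, 0], [0, 0, -0.006, 0], [0, 0, -0.003, 0], [0, 0, -0.002, 0], [0, 0, -0.001, 0], [0, 0, 0, 0], [0, 0, 0, 0]],
])

```text
time_s: 18.75
position: [538.2, -182.0, 238.1]
tool_rot: [[0.65, -0.76, 0.001], [-0.76, -0.65, -0.0], [0.001, -0.0, -1.0]]
wrist_force: [-0.2, 0.5, -1.1]
width: 15.8
```

Emit:
send_rows([
  [[0, 0, -0.001, 0], [0, 0, -0.001, 0], [0, 0, 0, 0], [0, 0, 0, 0]],
])

```text
time_s: 19.08
position: [538.0, -181.9, 235.8]
tool_rot: [[0.65, -0.76, 0.0], [-0.76, -0.65, -0.0], [0.0, 0.0, -1.0]]
wrist_force: [0.2, -0.4, -1.2]
width: 16.1
```

Emit:
send_rows([
  [[0, 0, -0.001, 0], [0, 0, -0.001, 0], [0, 0, -0.0005, 0], [0, 0, 0, 0], [0, 0, 0, 0]],
])

```text
time_s: 19.5
position: [538.0, -181.9, 233.2]
tool_rot: [[0.65, -0.76, -0.0], [-0.76, -0.65, -0.0], [-0.0, 0.0, -1.0]]
wrist_force: [-0.8, -0.1, -1.7]
width: 15.7
```

Emit:
send_rows([
  [[0, 0, -0.0005, 0], [0, 0, -0.0005, 0], [0, 0, 0, 0], [0, 0, 0, 0]],
])

```text
time_s: 19.83
position: [538.1, -182.0, 232.7]
tool_rot: [[0.65, -0.76, 0.0], [-0.76, -0.65, -0.0], [0.0, 0.0, -1.0]]
wrist_force: [-2.1, 0.4, 3.2]
width: 15.4
```

Contact: force went from -1.2 to +3.2 N at z 232.7. A touch more, then release.

Emit:
send_rows([
  [[0, 0, -0.0003, 0], [0, 0, 0, 0], [0, 0, 0, 0]],
])

```text
time_s: 20.08
position: [538.1, -182.0, 232.7]
tool_rot: [[0.65, -0.76, 0.0], [-0.76, -0.65, -0.001], [0.0, 0.0, -1.0]]
wrist_force: [-3.2, 0.5, 6.2]
width: 15.7
```

Emit:
send_rows([
  [[0, 0, 0, 0], [0, 0, 0, 0], [0, 0, 0, 0], [0, 0, 0, 0], [0, 0, 0, 0], [0, 0, 0, 0], [0, 0, 0, 0], [0, 0, 0, 0]],
], claw=0.2)

```text
time_s: 20.75
position: [538.1, -181.9, 231.9]
tool_rot: [[0.65, -0.76, -0.0], [-0.76, -0.65, -0.0], [0.0, 0.0, -1.0]]
wrist_force: [-0.3, 0.7, 0.4]
width: 61.1
```

Emit:
send_rows([
  [[0, 0, 0.003, 0], [0, 0, 0.006, 0], [0, 0, 0.015, 0], [0, 0, 0.025, 0], [0, 0, 0.03, 0], [0, 0, 0.03, 0], [0, 0, 0.03, 0], [-0.02, -0.02, 0.015, 0], [-0.02, -0.02, 0, 0], [-0.01, -0.01, 0, 0], [0, 0, 0, 0], [0, 0, 0, 0]],
])

```text
time_s: 21.75
position: [487.7, -232.4, 386.7]
tool_rot: [[0.649, -0.761, 0.001], [-0.761, -0.649, -0.001], [0.001, -0.0, -1.0]]
wrist_force: [-0.1, 1.2, -0.0]
width: 69.8
```

Run:
```python
from h import *
s=state();print(s["position"],s["wrist_force"],s["width"]);c=read_camera("wrist");cv2.imwrite("pics/w11.png",c["pixels"][:,:,::-1])
np.savez("w11.npz",p=c["pixels"],T=wristT(c,s),K=c["intrinsics"])
for n in("side","top"):
    d=read_camera(n);np.save(n+"2.npy",d["pixels"]);cv2.imwrite(f"pics/{n}2.png",d["pixels"][:,:,::-1])
    for z in(4,46,72): print(n,z,proj(d,[538,-182,z]),proj(c,[538,-182,z],wristT(c,s)))
```

```text
[ 487.70501705 -232.37496976  386.65577303] [-0.10299993  1.21556984 -0.02709   ] 69.81300575283588
side 4 [355.33560282 203.04148905] [311.25329114 112.06738172]
side 46 [356.11772227 194.52715117] [310.44450726 111.72465958]
side 72 [356.62135611 189.04447368] [309.82781987 111.46333833]
top 4 [347.68475053 231.63190905] [311.25329114 112.06738172]
top 46 [349.0118027  231.58121997] [310.44450726 111.72465958]
top 72 [349.88634407 231.54781532] [309.82781987 111.46333833]
```

View pics/w11.png

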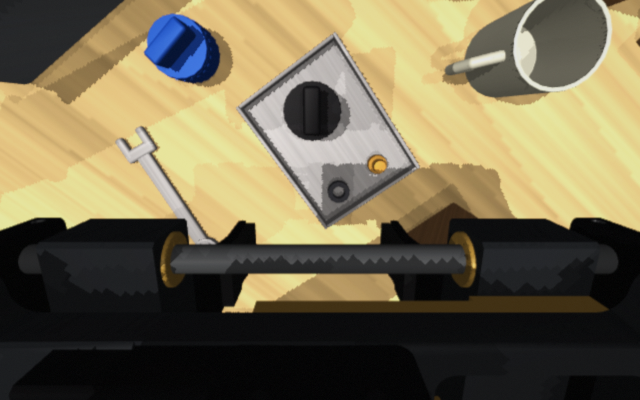

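View pics/side2.png

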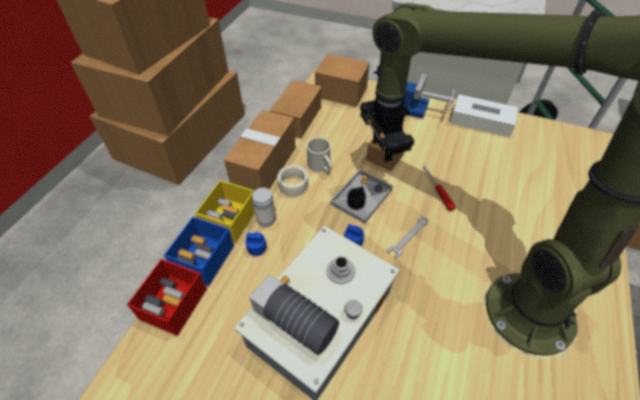

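View pics/top2.png

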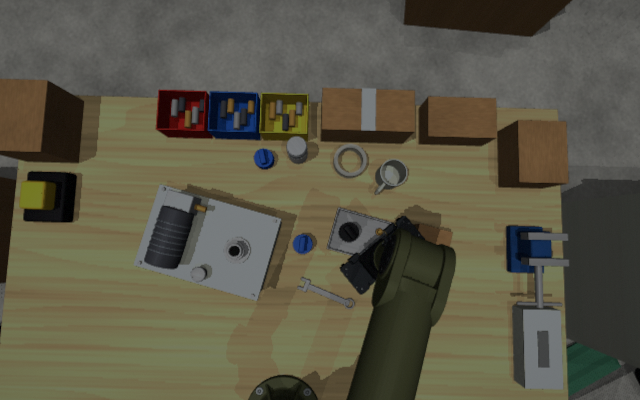

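In all three views the cap stands upright in the tray's empty end: wrist (312,110), top (349,232), side (356,196). That matches the projection of the release point within about 2 px. The arm is clear and the other things haven't moved, so I'm handing it in.

```bash
python3 -c "
from station import *
print(job_done()); print(state()['time_s'])"
```

```text
the job is handed in; nothing more can be done
None
the job is handed in; nothing more can be done
```

I unscrewed the cap by about 5.6 rad with one half-turn regrip, lifted it off and set it down in the tray's empty end. I then let go and handed the job in; the last clock reading before that was 21.75 s. The hand-in reports no verdict.

- **Set-down:** the wrist force went from about -1.2 N to 3–6 N at contact, at TCP height 232.7 mm against 231.5 mm expected. The fingers then opened to 70 mm and the tool withdrew to fingertips about 200 mm above the bench, touching nothing.
- **Final views:** all three cameras show the cap upright with its bar on top, within about 2 px of where the release point projects. That puts it about 35 mm from the tray centre, towards the empty end. The can, tape roll and mug look unmoved. The carton was partly hidden by the arm in the last views, but the gripper stayed well above it.
- **Disagreements:** the first estimate of the filler from the top view was about 4 mm off the two-view wrist measurement; I used the wrist one, and the grip came out centred. Measured tray rim heights scattered (6–14 mm from the top and side cameras, 14–29 mm from the wrist, 22 mm stated), so I set the final height by contact force.

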